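# Load a relay carrier into the tester's shuttle and close it

### The arm

A 7-joint arm with a two-finger parallel gripper is mounted at the origin on the work surface. World frame = base frame: x ahead of the robot, y to its left, z up, the work surface at z = 0. Lengths are in mm, angles in rad, forces in N, time in s.
With the tool pointing down it reaches from about 400 to 875 mm from the base axis. Payload 4.4 kg.
Tool frame: the origin (TCP) lies between the finger pads; the fingertips stand ctrl.finger_overhang ahead of it and the grasp point (between the pads) lies 11 mm behind it (ctrl.finger_overhang is the distance from the TCP to the fingertips, in mm); z points along the fingers, y is the direction in which the jaws open and shut (so a half turn about z gives the same grasp; the last joint's range is limited). The gripper opens to 85 mm and grips with 20 to 120 N. Pads are 22 mm wide; open, the fingers measure 114 mm over their backs; the gripper's body (76 mm by 85 mm) begins 54 mm behind the grasp point. The pads swing forward as they close: fully open they stand 13 mm farther back than shut.
Start: joints at [1.122, 0.628, 0.038, 1.517, -0.027, 0.996, -0.02], TCP at [242.815, -602.958, 239.313] pointing down, gripper open.
Joint ranges: [-3.06, 3.06], [-0.37, 2.12], [-1.25, 1.32], [0.18, 2.47], [-1.1, 4.24], [0.23, 1.98], [-2.94, 2.94]. Speed limits (rad/s): [2.57, 2.57, 3.14, 3.14, 3.14, 3.14, 3.14].

### API

Orientations are given as [roll, pitch, yaw] about the fixed x, y, z axes, in that order (R = Rz(yaw) Ry(pitch) Rx(roll)).
In Python, from cell import ctrl gives the robot as it stands. The module is installed in compiled form; this text tells all that it offers.
- The arm moves only by the tool step_arm, never from a script. Its argument "deltas" is a list that holds one entry, the list of rows, each a list of 7 numbers: the opening, from 0 (shut) to 1 (fully open), then the shift along the world's x, y, z in mm, then the turn, a rotation vector about the world's x, y, z in rad. In form: [[[grip, tx, ty, tz, rx, ry, rz], ...]]. A call has 1 to 10 rows; each row shifts and turns the commanded pose from where the row before left it; what a row does not reach is not made up. A row lasts 1/12 s, in which the tool goes at most 41.7 mm and 7.16 degrees, less where a joint would pass 70% of its speed; a pose out of reach is approached as far as the arm can. A call is refused whole if a number of a shift passes 41.7 or a number of a turn 0.125, either way. A call with a gripper value outside its range is refused whole. The fingers move at their own pace and stop on an object; the grip force is fixed at half the most. Time passes only in rows, so rows that do not move let the fingers close. It gives the time, the measured TCP pose, the force and the opening at its end, in the units of the state.
- ctrl.read_state(): the state, without advancing time (a new reading comes with each control period).
- ctrl.get_image(name): name is "side" or "top" or "wrist"; returns (picture, depth): 420x560x3 uint8, red, green, blue; 420x560 float32, mm along the optical axis (not along the pixel's ray), 0 where there is no reading.
- ctrl.camera_info(name): a dict with "intrinsics" (3x3 intrinsics, pixels), "rvec" (rotation vector, rad) and "tvec" (3), from world to camera coordinates, as OpenCV has them. Camera axes: x right, y down, z forward; pixel columns grow to the right and rows downward; lengths in mm; the calibration is good to about 2 mm. A picture is of the moment at which its call begins: read the wrist's pose just before it. camera_info takes no time and is no camera call; for the wrist camera it gives the pose at the moment of the call.
- ctrl.finish_job(): hands the job in, once; it reports no verdict.
The state is a dict: "clock": time; "qpos": joint angles; "qd": joint speeds; "tau": joint torques, N m; "eef_pos": TCP position; "tool_rot": TCP orientation; "force": force on the tool from outside, world axes, zero at the start; "torque": the same for the moment, N m; "width": finger opening in mm.
Only numpy, scipy, OpenCV 4.12 (cv2) and the standard library are available. Lean on these libraries where they do the work, as an engineer would, in place of code of your own. Each camera call takes 0.05 s, during which the arm holds its last target.

### The job

Draw out the tester's loading shuttle (the slide with the black pull), then load the carrier that is full of black relays: hook its plain long edge under the yellow retaining lip at the back of the shuttle's pocket and, with that edge held under the lip, rotate the front down until the carrier lies flat in the pocket. Then, with your hand off the carrier, push the shuttle fully home under the test head, keeping the carrier the right way up throughout and leaving the empty carrier and the other things on the bench where they are.

Things in the scene. Friction and masses are not known exactly. Their poses are not given: they have to be found in the camera images.
- tester: White relay tester, fixed. Origin: on the bench under the pocket centre as it lies with the shuttle fully out; +x points into the tester (world x within 0.2 rad), z up. Housing x 95 to 265, y -123 to 123 mm, 124 high; slot (y -105 to 105) under the test head, whose underside is 88 mm up. Stack light, 26 mm thick, at x 248, y -100, 204 mm high. Base plate 12 mm thick, x -65 to 265.
- shuttle (a joint): How far the shuttle is drawn out of the tester, in m: 0 = fully home under the head, 0.15 = fully out (end stops). It slides along the tester's x axis, drawing out towards -x. It stays where it is left; about 5 N of rail friction, plus 8 N per m/s, move it.
- nest (a point): On the shuttle, moves with it: centre of the pocket floor, 30 mm above the bench; axes as the tester's (x towards the lip). A seated carrier's origin is here (play 2 mm along x, 3 mm along y, either way). Rear wall face at x +52 mm; front stop x -52 to -60, y -75 to 75, 8 mm above the floor; side guides' faces at y -78 and +78, 9 mm high, x -44 to 36. Nothing else stands in the pocket.
- lip (a point): Middle of the free lower edge of the yellow retaining lip, moves with the shuttle: x +42 mm, 10 mm above the pocket floor. The lip overhangs the floor by 10 mm (from here to the rear wall), is 6 mm thick (top 16 mm above the floor) and spans y -84 to 84 mm. It covers the rear edge of the pocket, so a carrier cannot be laid straight down.
- pull (a point): Centre of the top of the shuttle's black upright pull block, 62 mm above the bench, at x -105 mm from the nest point; moves with the shuttle. 14 mm thick along the tester's x, 36 mm wide along y, 42 mm high (underside 20 mm above the bench); the tongue that joins it to the shuttle is 28 mm wide, top 30 mm above the bench. Can be gripped from above across either direction.
- carrier: Full carrier: aluminium plate 100 mm (x) by 150 mm (y), 5 mm thick, about 0.4 kg, with 16 black relays 20.5 mm high over the underside, at |y| 40 to 72, x -41 to 41 mm. Origin: centre of the underside, z up. The front edge, x -50, has a flange 6 mm thick, 16 mm high, too high for the lip. Starts in either tray, on its 3 mm floor, x axis within 0.45 rad of world +y.
- carrier_grip (a point): Centre of the top of the full carrier's orange upright grip block, 45 mm over the underside, at x -8, y 0 mm in the carrier's axes. 12 mm thick along x, 50 mm along y, 40 mm high, standing on the bare plate, which is clear for 30 mm in front of it and 50 mm behind it, between the relay fields.
- carrier_hook (a point): Middle of the full carrier's plain long edge, on the underside: x +50 mm in the carrier's axes. This edge, 5 mm thick, goes under the lip.
- empty: The empty carrier, in the other tray: the same shape, size and axes as the full one but with flat grey sockets in place of the relays. Leave it alone.
- tray_left: Perforated aluminium tray fixed to the bench on the robot's left (+y), 320 mm (x) by 236 mm (y), rim 16 mm high (19 with its bead), floor 3 mm. Origin at the centre of its underside.
- tray_right: The same on the robot's right (-y).
- bottle: Upright white plastic bottle, 48 mm in diameter, 150 mm tall; origin at the centre of its underside. Bystander, may stand on either side of the shuttle.
- jar: Upright amber jar, 48 mm in diameter, 85 mm tall; origin at the centre of its underside. Bystander.
- relay_a: Loose black relay 19 x 15 x 16 mm in the left tray. Bystander.
- relay_b: Loose black relay 19 x 15 x 16 mm in the right tray. Bystander.
- brush: Bench brush lying outside the left tray. Bystander.
- tape: Roll of green tape, 96 mm in diameter, 24 mm high, outside the right tray. Bystander.
- bin: Blue bin of relays, 110 x 100 x 60 mm, beyond the left tray. Bystander.
Not all that is in view belongs to the job. What is shaped like the carrier but red is not meant.

How it is judged:
By the outcome, as a careful person would: the job done as asked, in the order asked, and still so for the second after the job is handed in, with the robot touching nothing.
It also fails if it takes over 72 s, if anything falls off the work surface, if the arm or the gripper's body presses on something with over 40 N, if the wrist force passes 120 N, or if a joint passes its speed limit or range.

## Working session

There is one attempt and no reset: what is moved stays moved. The work goes in short steps, Python scripts to look and compute and a tool call to move; the robot and the scene stay as the last step left them, time stands still between calls to the robot, and variables do not carry over. Pictures are saved under pics/ and viewed, and the job is handed in when it is done.

Besides the shell and the picture viewer there is one more tool, called as name(argument=value, ...), one argument or row to a line, values as JSON. step_arm: Moves the arm, as the interface text tells. Its arguments: {"type":"object","properties":{"deltas":{"type":"array"}},"required":["deltas"]}

```bash
mkdir -p pics; python3 - <<'E'
from cell import ctrl
import cv2,numpy as np
print(ctrl.read_state()); print(ctrl.finger_overhang)
for n in("top","side","wrist"):
    ci=ctrl.camera_info(n); im,d=ctrl.get_image(n)
    cv2.imwrite(f"pics/{n}0.png",im[:,:,::-1]); np.savez(f"{n}0.npz",im=im,d=d,K=ci["intrinsics"],r=ci["rvec"],t=ci["tvec"])
    R=cv2.Rodrigues(np.array(ci["rvec"],float))[0]; print(n,ci["intrinsics"],-R.T@np.array(ci["tvec"]).ravel(),R[2])
E
```

```text
{'clock': 0.0, 'qpos': array([ 1.12219594,  0.62935687,  0.03844004,  1.51835447, -0.02699454,
        0.99628605, -0.01996992]), 'qd': array([ 0.00144456, -0.00108137, -0.0005328 ,  0.00090871, -0.0005928 ,
        0.00098434,  0.00041937]), 'tau': array([-1.02603785e-04, -5.63404620e+01,  1.22640755e+00, -1.93442631e+01,
        1.11259488e-02,  1.07491988e-02, -1.15334285e-05]), 'eef_pos': array([ 242.59074241, -602.38746029,  238.38640229]), 'tool_rot': array([-3.13970612e+00,  2.85367602e-05,  3.82835320e-01]), 'force': array([-0.73782037, -1.33054411,  0.41914763]), 'torque': array([ 0.03445047,  0.02202915, -0.03643007]), 'width': 85.17953400761276}
8.0
top [[382.51153532   0.         282.40324378]
 [  0.         382.51153532 209.32458417]
 [  0.           0.           1.        ]] [ 342.99574674   -5.87533849 1217.03610024] [ 0.11331425  0.00319022 -0.99355408]
side [[514.21671893   0.         278.14360262]
 [  0.         514.21671893 210.60714398]
 [  0.           0.           1.        ]] [ 394.40627767 1232.71506466 1307.36216977] [ 0.04968509 -0.70322644 -0.70922773]
wrist [[320.23329787   0.         286.47685927]
 [  0.         320.23329787 210.76589288]
 [  0.           0.           1.        ]] [ 315.85427067 -574.39666046  373.35318667] [-0.28385719 -0.11200504 -0.95230246]
```

View pics/top0.png

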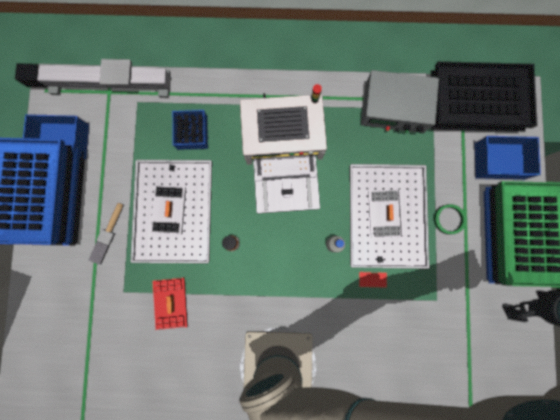

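View pics/side0.png

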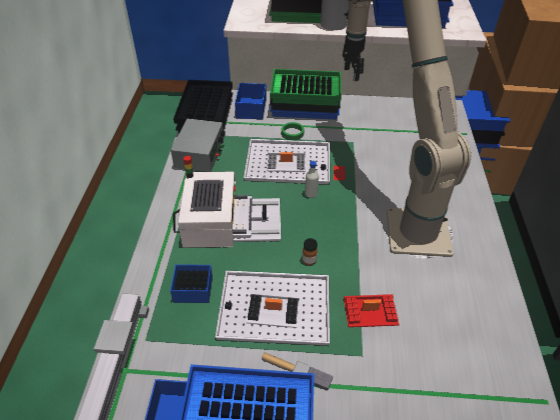

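View pics/wrist0.png

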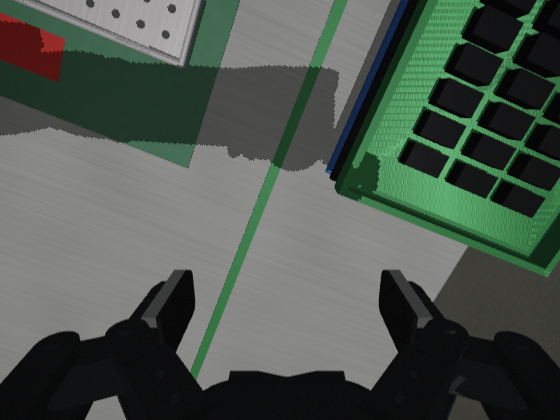

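```bash
cat > h.py <<'E'
import numpy as np,cv2
def load(n):
    z=np.load(n); R=cv2.Rodrigues(z["r"].astype(float))[0]; return z["im"],z["d"],z["K"],R,z["t"].ravel()
def snap(n,tag):
    from cell import ctrl
    ci=ctrl.camera_info(n); im,d=ctrl.get_image(n)
    cv2.imwrite(f"pics/{tag}.png",im[:,:,::-1]); np.savez(tag+".npz",im=im,d=d,K=ci["intrinsics"],r=ci["rvec"],t=ci["tvec"])
def cloud(n):
    im,d,K,R,t=load(n); v,u=np.mgrid[:420,:560]
    c=np.stack([(u-K[0,2])/K[0,0]*d,(v-K[1,2])/K[1,1]*d,d],-1)
    return (c-t)@R
def ray(n,u,v,z):
    im,d,K,R,t=load(n); c=-R.T@t; r=R.T@np.array([(u-K[0,2])/K[0,0],(v-K[1,2])/K[1,1],1]); return c+r*(z-c[2])/r[2]
def proj(n,p):
    im,d,K,R,t=load(n); c=R@np.array(p,float)+t; return (K@c)[:2]/c[2]
E
python3 - <<'E'
from h import *
im=load("top0.npz")[0]
P=cloud("top0.npz")
hsv=cv2.cvtColor(im,cv2.COLOR_RGB2HSV)
o=((hsv[...,0]<14)&(hsv[...,1]>150)&(hsv[...,2]>100)).astype(np.uint8)
n,l,s,c=cv2.connectedComponentsWithStats(o)
for i in range(1,n):
    if s[i,4]>8:
        q=P[l==i]; print(s[i],c[i],np.median(q,0),q[:,2].max(), ray("top0.npz",*c[i],48), cv2.minAreaRect(np.argwhere(l==i)[:,::-1].astype(np.float32)))
for nm,z,r in(("pull",62,(184,198,278,296)),):
    q=P[r[0]:r[1],r[2]:r[3]]; m=(q[...,2]>50)&(q[...,2]<75); print(nm,q[m].mean(0),m.sum(),q[m].min(0),q[m].max(0))
big=cv2.resize(im[80:280,120:440],None,fx=2.5,fy=2.5,interpolation=cv2.INTER_CUBIC); cv2.imwrite("pics/top0z.png",big[:,:,::-1])
E
```

```text
[313  85   8  10  55] [316.72727273  89.14545455] [795.09102858 -89.5595987  203.56883361] 207.88198676330657 [ 864.88090788 -101.7592992    48.        ] ((316.5000305175781, 89.0), (7.77817440032959, 7.77817440032959), 45.0)
[386 127   4   3  10] [387.2 128. ] [ 750.42888833 -330.5480063    28.22251853] 32.41522821213017 [ 742.66216603 -325.78578541   48.        ] ((387.5, 128.0), (3.0, 2.0), 0.0)
[166 202   5  14  49] [167.73469388 208.6122449 ] [468.14286389 350.34694997  47.4022598 ] 55.04097795927684 [469.55224658 350.65266951  48.        ] ((167.72952270507812, 208.47543334960938), (3.530893564224243, 13.12768268585205), 5.194429397583008)
[388 206   4  14  42] [389.9047619  211.95238095] [ 476.72784353 -332.61473507   46.93363435] 52.224104847086046 [ 476.60347021 -332.61331119   48.        ] ((389.5, 212.5), (13.0, 3.0), 90.0)
[360 273  26  14 314] [372.57324841 279.14649682] [ 269.08328867 -289.20315336    0.6372206 ] 1217.036100244695 [ 271.56138348 -279.11684219   48.        ] ((372.5, 279.5), (13.0, 25.0), 90.0)
[ 153  279   34   49 1396] [169.54441261 302.76504298] [182.22154586 335.07457038  12.58994097] 1217.036100244695 [186.3495842  328.37264257  48.        ] ((169.80795288085938, 302.93939208984375), (47.11767578125, 30.98797035217285), 85.71085357666016)
pull [531.53304417 -15.11316747  61.05869611] 56 [524.78216237 -33.18038225  53.22399564] [538.94771782   0.65869001  66.21703089]
```

View pics/top0z.png

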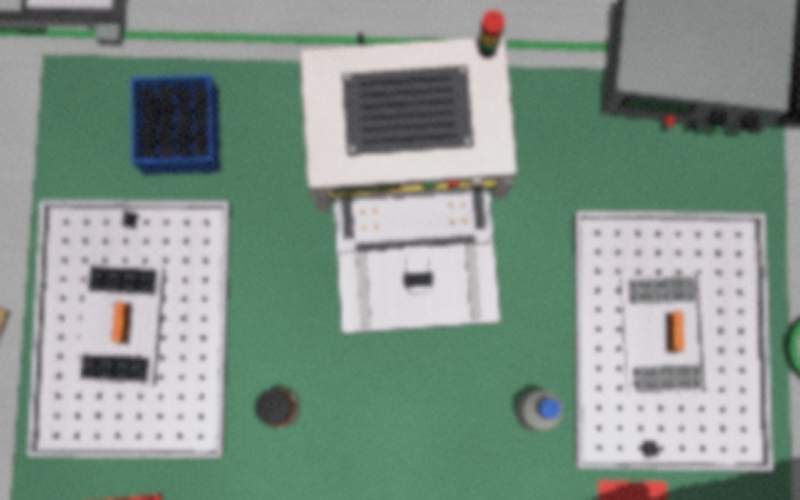

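step_arm(
  deltas=[
    [[0.4,12,29,3,0,0,0.06],[0.4,12,29,3,0,0,0.06],[0.4,12,29,3,0,0,0.06],[0.4,12,29,3,0,0,0.06],[0.4,12,29,3,0,0,0.06],[0.4,12,29,3,0,0,0.06],[0.4,12,29,3,0,0,0.06],[0.4,12,29,3,0,0,0.06],[0.4,12,29,3,0,0,0.06],[0.4,12,29,3,0,0,0.06]],
  ],
)

```text
clock: 0.98
eef_pos: [363.0, -311.4, 269.4]
tool_rot: [-3.141, 0.0, 0.986]
force: [1.4, -0.5, 0.1]
width: 34.2
```

step_arm(
  deltas=[
    [[0.4,12,29,0,0,0,0.06],[0.4,12,29,0,0,0,0.06],[0.4,12,29,0,0,0,0.06],[0.4,12,29,0,0,0,0.06],[0.4,12,29,0,0,0,0.06],[0.4,12,29,0,0,0,0.06],[0.4,12,29,0,0,0,0.06],[0.4,12,29,0,0,0,0.06],[0.4,12,29,0,0,0,0.06],[0.4,12,29,0,0,0,0.06]],
  ],
)

```text
clock: 1.82
eef_pos: [483.0, -21.6, 269.3]
tool_rot: [-3.141, 0.0, 1.586]
force: [0.0, -0.8, -0.9]
width: 34.3
```

```bash
python3 - <<'E'
from h import *
from cell import ctrl
snap("wrist","w1"); s=ctrl.read_state(); print(s)
P=cloud("top0.npz"); im=load("top0.npz")[0]
m=(np.abs(P[...,2]-124)<8)&(P[...,1]>-180)&(P[...,1]<150)&(P[...,0]>580)
q=P[m][:,:2].astype(np.float32); r=cv2.minAreaRect(q); print(len(q),r,cv2.boxPoints(r))
E
```

```text
{'clock': 1.8667, 'qpos': array([ 0.26820531,  0.37549953, -0.39904836,  1.9179073 ,  0.17910545,
        0.8786941 , -0.19462389]), 'qd': array([ 0.0413718 , -0.02168201,  0.0123304 ,  0.02689436, -0.02970893,
       -0.01545109,  0.03420166]), 'tau': array([  8.70822698, -39.55975413,   5.30999199, -14.0049684 ,
         1.58494916,   1.38851669,  -0.04836388]), 'eef_pos': array([485.81687329, -14.08820779, 269.77872052]), 'tool_rot': array([ 3.13756887, -0.00572678,  1.5962169 ]), 'force': array([3.02729702, 5.52890917, 0.68667916]), 'torque': array([ 0.37597918, -0.18337819,  0.00150335]), 'width': 34.4709844300417}
4574 ((719.5970458984375, 3.12469482421875), (174.4417266845703, 246.0894317626953), 5.563908576965332) [[ 620.8572    117.133125]
 [ 644.71704  -127.7969  ]
 [ 818.3369   -110.883736]
 [ 794.47705   134.0463  ]]
```

View pics/w1.png

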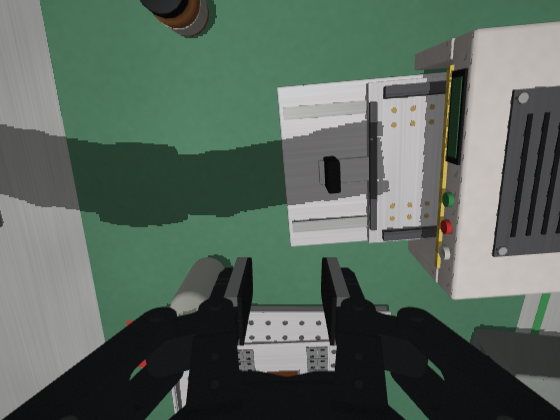

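```bash
python3 - <<'E'
from h import *
im=load("w1.npz")[0]; P=cloud("w1.npz")
m=(P[...,2]>57)&(P[...,2]<67)&(P[...,0]>480)&(P[...,0]<570)&(abs(P[...,1]+15)<40)
q=P[m]; r=cv2.minAreaRect(q[:,:2].astype(np.float32)); print("pull",m.sum(),q.mean(0),r)
m=(np.abs(P[...,2]-124)<4)&(P[...,0]>580); q=P[m][:,:2].astype(np.float32)
# front edge of housing: min x per row
ys=np.arange(-120,100,10); pts=[]
for y in ys:
    k=q[abs(q[:,1]-y)<2]
    if len(k)>5: pts.append((np.percentile(k[:,0],1),y))
pts=np.array(pts); f=np.polyfit(pts[:,1],pts[:,0],1); print("housing front",f,np.std(pts[:,0]-np.polyval(f,pts[:,1])),"ymin",q[:,1].min())
for u,v in((278,88),(291,246)): print(ray("w1.npz",u,v,12))
cv2.imwrite("pics/w1z.png",cv2.resize(im[60:300,240:480],None,fx=2.5,fy=2.5)[:,:,::-1])
E
```

```text
pull 426 [534.44362037 -13.8278263   61.85111824] ((534.7776489257812, -14.557689666748047), (13.855855941772461, 36.31599044799805), 6.417542934417725)
housing front [-1.02341982e-01  6.39086527e+02] 0.22514008467046018 ymin -125.15176
[472.34601345  77.67477126  12.        ]
[ 491.09085729 -118.97307664   12.        ]
```

View pics/w1z.png

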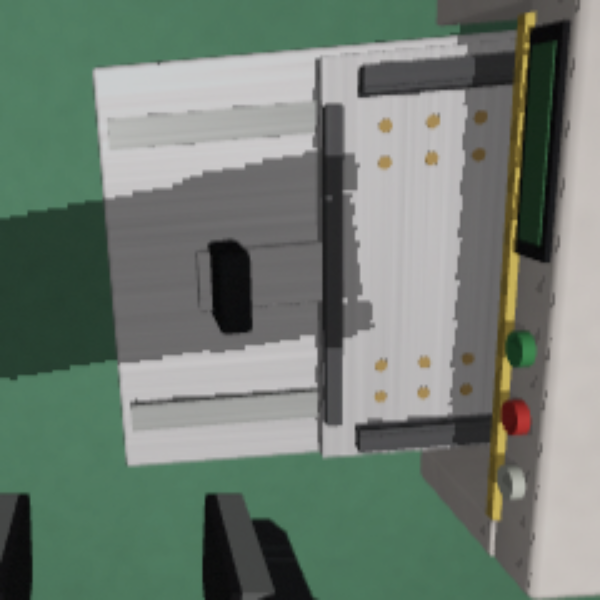

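step_arm(
  deltas=[
    [[0.4,17,3,-25,0,0,0.03],[0.4,17,3,-25,0,0,0.03],[0.4,17,2,-25,0,0,0.026],[0.4,0,0,-25,0,0,0],[0.4,0,0,-25,0,0,0],[0.4,0,0,-15,0,0,0],[0.4,0,0,0,0,0,0],[0.4,0,0,0,0,0,0]],
  ],
)

```text
clock: 2.53
eef_pos: [533.3, -15.0, 128.8]
tool_rot: [-3.14, -0.0, 1.669]
force: [0.1, 0.1, 0.6]
width: 34.1
```

```bash
python3 - <<'E'
from h import *
from cell import ctrl
snap("wrist","w2"); s=ctrl.read_state(); print(s['eef_pos'],s['tool_rot'],s['force'])
P=cloud("w2.npz")
m=(P[...,2]>57)&(P[...,2]<67)&(P[...,0]>480)&(P[...,0]<570)&(abs(P[...,1]+15)<40)
q=P[m]; r=cv2.minAreaRect(q[:,:2].astype(np.float32)); print("pull",m.sum(),q.mean(0),r)
E
```

```text
[534.18697062 -14.94019298 129.78724069] [ 3.14106813e+00 -9.42828161e-05  1.66867930e+00] [-0.03615106  0.61843539  0.30620399]
pull 1043 [534.72313218 -13.46401986  61.84745834] ((534.7073364257812, -14.665580749511719), (13.621400833129883, 36.03459548950195), 6.128103256225586)
```

View pics/w2.png

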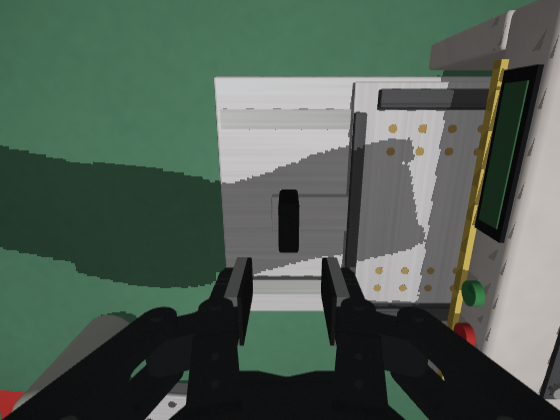

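step_arm(
  deltas=[
    [[0.4,0,0,-25,0,0,0],[0.4,0,0,-25,0,0,0],[0.4,0,0,-20,0,0,0],[0.4,0,0,-13,0,0,0],[0.4,0,0,0,0,0,0],[0.0,0,0,0,0,0,0],[0.0,0,0,0,0,0,0],[0.0,0,0,0,0,0,0],[0.0,0,0,0,0,0,0],[0.0,0,0,0,0,0,0]],
  ],
)

```text
clock: 3.42
eef_pos: [534.9, -14.9, 48.0]
tool_rot: [3.139, 0.0, 1.669]
force: [-1.3, 0.6, 7.4]
width: 12.5
```

step_arm(
  deltas=[
    [[0,-5,-0.5,0,0,0,0],[0,-10,-1,0,0,0,0],[0,-10,-1,0,0,0,0],[0,-10,-1,0,0,0,0],[0,-10,-1,0,0,0,0],[0,-10,-1,0,0,0,0],[0,-10,-1,0,0,0,0],[0,-10,-1,0,0,0,0],[0,-5,-0.5,0,0,0,0],[0,0,0,0,0,0,0]],
  ],
)

```text
clock: 4.25
eef_pos: [455.6, -22.7, 47.9]
tool_rot: [3.136, -0.0, 1.669]
force: [0.8, -0.3, 10.8]
width: 13.0
```

step_arm(
  deltas=[
    [[0,-4,-0.4,0,0,0,0],[0,-4,-0.4,0,0,0,0],[0,-4,-0.4,0,0,0,0],[0,-2,-0.2,0,0,0,0],[0,0,0,0,0,0,0]],
  ],
)

```text
clock: 4.67
eef_pos: [443.1, -23.9, 47.9]
tool_rot: [3.134, -0.0, 1.669]
force: [3.0, 0.8, 8.4]
width: 12.9
```

step_arm(
  deltas=[
    [[0,-2,-0.2,0,0,0,0],[0,-2,-0.2,0,0,0,0],[0,0,0,0,0,0,0],[0,0,0,0,0,0,0]],
  ],
)

```text
clock: 5.0
eef_pos: [439.8, -24.2, 47.9]
tool_rot: [3.133, -0.001, 1.669]
force: [4.4, 0.7, 8.5]
width: 13.0
```

step_arm(
  deltas=[
    [[0,-3,-0.3,0,0,0,0],[0,-3,-0.3,0,0,0,0],[0,-3,-0.3,0,0,0,0],[0,0,0,0,0,0,0],[0,0,0,0,0,0,0]],
  ],
)

```text
clock: 5.42
eef_pos: [439.7, -24.2, 48.0]
tool_rot: [3.12, -0.002, 1.669]
force: [23.0, 1.2, -13.4]
width: 12.5
```

step_arm(
  deltas=[
    [[0,6,0.6,0,0,0,0],[0.4,0,0,0,0,0,0],[0.4,0,0,0,0,0,0],[0.4,0,0,0,0,0,0],[0.4,0,0,25,0,0,0],[0.4,0,0,40,0,0,0],[0.4,0,0,40,0,0,0],[0.4,0,0,40,0,0,0],[0.4,20,0,35,0,0,0],[0.4,20,0,0,0,0,0]],
  ],
)

```text
clock: 6.25
eef_pos: [475.0, -25.1, 232.2]
tool_rot: [3.133, 0.002, 1.668]
force: [1.1, 0.1, 0.3]
width: 34.0
```

step_arm(
  deltas=[
    [[0.4,0,0,0,0,0,0],[0.4,0,0,0,0,0,0]],
  ],
)

```text
clock: 6.42
eef_pos: [472.2, -25.5, 226.1]
tool_rot: [-3.141, 0.0, 1.668]
force: [-0.6, -0.5, 0.0]
width: 33.9
```

```bash
python3 - <<'E'
from h import *
from cell import ctrl
snap("wrist","w3"); s=ctrl.read_state(); print(s['eef_pos'],s['tool_rot'],s['force'])
P=cloud("w3.npz")
m=(P[...,2]>57)&(P[...,2]<67)&(P[...,0]>400)&(P[...,0]<480)&(abs(P[...,1]+25)<30)
q=P[m]; r=cv2.minAreaRect(q[:,:2].astype(np.float32)); print("pull",m.sum(),q.mean(0),r)
E
```

```text
[471.06602339 -25.41166189 225.49937437] [-3.13862400e+00  2.64246861e-04  1.66870847e+00] [0.26278593 0.38572624 0.71985062]
pull 538 [440.48305849 -23.10258212  61.8771716 ] ((440.2386779785156, -23.814434051513672), (14.113781929016113, 35.716190338134766), 5.63297700881958)
```

View pics/w3.png

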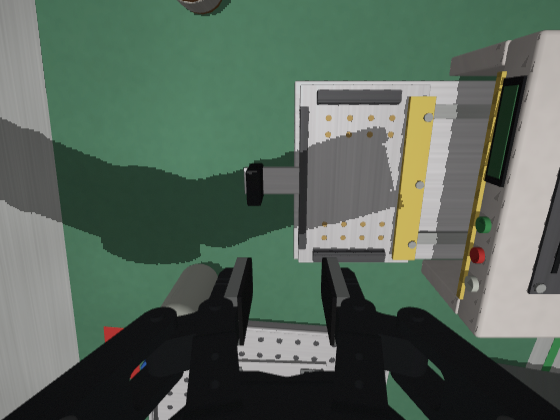

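```bash
python3 - <<'E'
from h import *
im=load("w3.npz")[0]
hsv=cv2.cvtColor(im,cv2.COLOR_RGB2HSV)
m=((hsv[...,0]>18)&(hsv[...,0]<32)&(hsv[...,1]>140)).astype(np.uint8); m[:,445:]=0;m[:,:380]=0
m=cv2.morphologyEx(m,cv2.MORPH_CLOSE,np.ones((3,3)))
L=[];
for v in range(105,255,5):
    u=np.where(m[v])[0]
    if len(u)>8: L.append(ray("w3.npz",u.min()-.5,v,46))
L=np.array(L); f=np.polyfit(L[:,1],L[:,0],1); print("lip front",f,np.std(L[:,0]-np.polyval(f,L[:,1])))
ys=np.where(m.sum(1)>8)[0]; ends=[ray("w3.npz",np.where(m[v])[0].mean(),v,46) for v in(ys.min()-.5,ys.max()+.5)]; print("lip ends",ends,np.mean(ends,0))
yaw=-np.arctan(f[0]); print("yaw",yaw)
yaw=.099
for y in (-6,): print("origin from lip", np.polyval(f,-14+42*np.sin(yaw))-42*np.cos(yaw))
e=np.mean(ends,0)
P=cloud("w3.npz")
def T(o):
    c,s=np.cos(yaw),np.sin(yaw); d=P[...,:2]-o; return np.stack([d@[c,s],d@[-s,c],P[...,2]],-1)
Q=T(np.array([544.5,-14]))
for nm,mm in(("guides",(abs(Q[...,2]-39)<2.5)&(abs(Q[...,0])<46)),("stop",(abs(Q[...,2]-38)<2.5)&(Q[...,0]<-48)&(Q[...,0]>-70)),("lip",(abs(Q[...,2]-46)<2)&(abs(Q[...,0]-50)<20))):
    q=Q[mm]; print(nm,len(q),np.percentile(q,[1,99],axis=0).round(1).tolist())
    if nm=="guides": a=q[q[:,1]>0];b=q[q[:,1]<0]; print(np.percentile(a[:,1],[2,98]),np.percentile(b[:,1],[2,98]))
E
```

```text
Traceback (most recent call last):
IndexError: too many indices for array: array is 1-dimensional, but 2 were indexed
```

```bash
cat > lip.py <<'E'
from h import *
im=load("w3.npz")[0]
hsv=cv2.cvtColor(im,cv2.COLOR_RGB2HSV); print(hsv[120,415],hsv[200,408])
m=((hsv[...,0]>15)&(hsv[...,0]<32)&(hsv[...,1]>120)&(hsv[...,2]>60)).astype(np.uint8); m[:,445:]=0;m[:,:380]=0
m=cv2.morphologyEx(m,cv2.MORPH_CLOSE,np.ones((3,3)))
print(m.sum())
L=[];
for v in range(105,255,5):
    u=np.where(m[v])[0]
    if len(u)>8: L.append(ray("w3.npz",u.min()-.5,v,46))
L=np.array(L); f=np.polyfit(L[:,1],L[:,0],1); print("lip front",f,np.std(L[:,0]-np.polyval(f,L[:,1])))
ys=np.where(m.sum(1)>8)[0]; ends=[ray("w3.npz",np.where(m[v])[0].mean(),v,46) for v in(ys.min()-.5,ys.max()+.5)]; print("lip ends",ends,np.mean(ends,0))
print("yaw",-np.arctan(f[0]))
yaw=.099
print("origin x from lip", np.polyval(f,-14+42*np.sin(yaw))-42*np.cos(yaw))
P=cloud("w3.npz")
def T(o):
    c,s=np.cos(yaw),np.sin(yaw); d=P[...,:2]-o; return np.stack([d@[c,s],d@[-s,c],P[...,2]],-1)
Q=T(np.array([544.5,-14]))
for nm,mm in(("guides",(abs(Q[...,2]-39)<2.5)&(abs(Q[...,0])<46)),("stop",(abs(Q[...,2]-38)<2.5)&(Q[...,0]<-48)&(Q[...,0]>-70)),("lip",(abs(Q[...,2]-46)<2)&(abs(Q[...,0]-50)<20))):
    q=Q[mm]; print(nm,len(q),np.percentile(q,[1,99],axis=0).round(1).tolist())
    if nm=="guides": a=q[q[:,1]>0];b=q[q[:,1]<0]; print(np.percentile(a[:,1],[2,98]),np.percentile(b[:,1],[2,98]))
E
python3 lip.py
```

```text
[ 25 136 199] [ 24 138 200]
3899
lip front [-1.11121457e-01  5.82423321e+02] 4.727037443236856Traceback (most recent call last):
  File "lip.py", line 12, in <module>
    ys=np.where(m.sum(1)>8)[0]; ends=[ray("w3.npz",np.where(m[v])[0].mean(),v,46) for v in(ys.min()-.5,ys.max()+.5)]; print("lip ends",ends,np.mean(ends,0))
                                                            ~^^^
IndexError: only integers, slices (`:`), ellipsis (`...`), numpy.newaxis (`None`) and integer or boolean arrays are valid indices
```

```bash
sed -i 's/^ys=.*/ys=np.where(m.sum(1)>8)[0]/; s/^m=cv2.morph.*/n_,l_,s_,_=cv2.connectedComponentsWithStats(m); m=(l_==1+s_[1:,4].argmax()).astype(np.uint8)/; s/^L=np.array(L);/L=np.array(L); L=L[abs(L[:,0]-np.polyval(np.polyfit(L[:,1],L[:,0],1),L[:,1]))<3];/' lip.py; python3 lip.py; python3 -c "
from lip import *
" >/dev/null; sed -n 160,1p /dev/null
```

```text
[ 25 136 199] [ 24 138 200]
3840
lip front [-9.82800324e-02  5.84068610e+02] 0.2957398822175406
yaw 0.09796542586737447
origin x from lip 543.2422022978868
guides 1893 [[-43.3, -89.0, 36.9], [42.4, 90.2, 41.1]]
[78.46003446 90.14342831] [-89.01594513 -77.28810011]
stop 1113 [[-59.6, -72.3, 36.3], [-51.8, 74.0, 39.7]]
lip 3827 [[42.1, -81.5, 44.2], [65.7, 82.7, 47.7]]
```

step_arm(
  deltas=[
    [[0.4,0,20,5,0,0,0.1],[0.4,0,30,5,0,0,0.1],[0.4,0,30,5,0,0,0.1],[0.4,0,30,0,0,0,0.1],[0.4,0,30,0,0,0,0.1],[0.4,0,30,0,0,0,0.1],[0.4,0,30,0,0,0,0.1],[0.4,0,30,0,0,0,0.1],[0.4,0,30,0,0,0,0.1],[0.4,0,30,0,0,0,0.1]],
  ],
)

```text
clock: 7.3
eef_pos: [470.9, 265.1, 239.8]
tool_rot: [-3.138, -0.001, 2.675]
force: [0.9, -0.8, -0.4]
width: 34.5
```

step_arm(
  deltas=[
    [[0.4,0,30,0,0,0,0.1],[0.4,0,30,0,0,0,0.1],[0.4,0,20,0,0,0,0.1],[0.4,0,5,0,0,0,0.08],[0.4,0,0,0,0,0,0],[0.4,0,0,0,0,0,0],[0.4,0,0,0,0,0,0]],
  ],
)

```text
clock: 7.88
eef_pos: [472.3, 348.2, 240.3]
tool_rot: [-3.139, -0.001, 3.047]
force: [-0.6, -0.7, -0.1]
width: 34.3
```

```bash
python3 - <<'E'
from h import *
from cell import ctrl
snap("wrist","w4"); s=ctrl.read_state(); print(s['eef_pos'],s['tool_rot'],s['force'],s['qpos'])
P=cloud("w4.npz")
m=(P[...,2]>45.5)&(P[...,2]<51.5)&(np.hypot(P[...,0]-469,P[...,1]-350)<45)
q=P[m]; print("grip",m.sum(),q.mean(0),cv2.minAreaRect(q[:,:2].astype(np.float32)))
m=(abs(P[...,2]-23.5)<2.5)&(np.hypot(P[...,0]-469,P[...,1]-350)<105)
q=P[m]; r=cv2.minAreaRect(q[:,:2].astype(np.float32));print("relays",m.sum(),q.mean(0),r)
m=(P[...,2]>17)&(P[...,2]<40)&(np.hypot(P[...,0]-469,P[...,1]-350)<105)
q=P[m]; r=cv2.minAreaRect(q[:,:2].astype(np.float32));print("all",m.sum(),q.mean(0),r)
E
```

```text
[472.69828498 348.1901656  240.64304597] [-3.13918379e+00 -4.48775960e-04  3.04628370e+00] [ 0.53365794 -0.45836815 -0.11759422] [-0.12811401  0.69411561 -0.94055694  1.67930455  0.62051819  1.0974742
  0.21952063]
grip 531 [471.32714803 354.2818427   48.13827171] ((472.05389404296875, 354.2933044433594), (11.899736404418945, 49.959251403808594), 88.31848907470703)
relays 3708 [464.83627291 362.47621979  23.580321  ] ((472.53216552734375, 358.0534362792969), (89.7227783203125, 143.58282470703125), 88.50941467285156)
all 4575 [465.65972885 355.22782095  22.80574865] ((471.9938049316406, 357.5438232421875), (90.76966857910156, 149.41265869140625), 88.50941467285156)
```

View pics/w4.png

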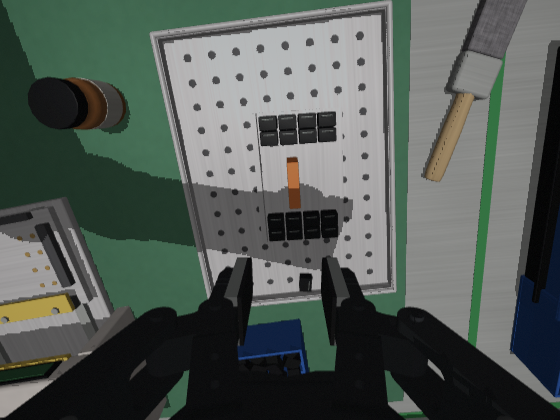

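step_arm(
  deltas=[
    [[0.4,-0.7,6.1,-30,0,0,0.069],[0.4,0,0,-35,0,0,0],[0.4,0,0,-35,0,0,0],[0.4,0,0,-35,0,0,0],[0.4,0,0,-30,0,0,0],[0.4,0,0,0,0,0,0],[0.4,0,0,0,0,0,0]],
  ],
)

```text
clock: 8.52
eef_pos: [471.7, 354.6, 75.6]
tool_rot: [-3.139, -0.002, 3.117]
force: [-0.0, 0.1, 0.5]
width: 34.2
```

```bash
python3 - <<'E'
from h import *
from cell import ctrl
snap("wrist","w5"); s=ctrl.read_state(); print(s['eef_pos'],s['tool_rot'],s['force'])
P=cloud("w5.npz")
m=(P[...,2]>45.5)&(P[...,2]<51.5)&(np.hypot(P[...,0]-469,P[...,1]-350)<45)
q=P[m]; print("grip",m.sum(),q.mean(0),cv2.minAreaRect(q[:,:2].astype(np.float32)))
E
```

```text
[472.46592203 356.05932214  77.35268314] [3.14104266e+00 3.55038542e-04 3.11673403e+00] [0.10002594 0.30996788 0.54105477]
grip 1772 [470.78666358 354.18764428  48.13771219] ((472.1162414550781, 354.2767028808594), (11.770167350769043, 50.42140579223633), 88.06758880615234)
```

View pics/w5.png

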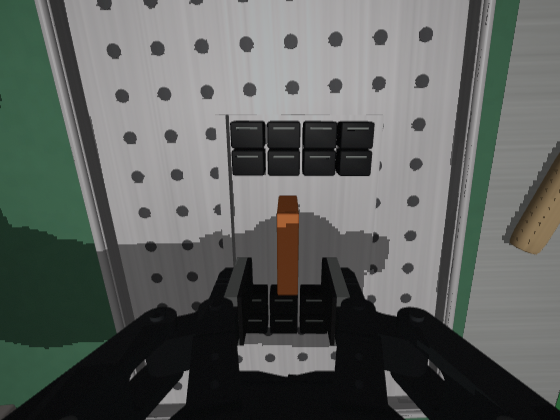

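step_arm(
  deltas=[
    [[0.4,0,0,-20,0,0,-0.006],[0.4,0,0,-20,0,0,0],[0.4,0,0,-12,0,0,0],[0.4,0,0,0,0,0,0],[0.0,0,0,0,0,0,0],[0.0,0,0,0,0,0,0],[0.0,0,0,0,0,0,0],[0.0,0,0,0,0,0,0],[0.0,0,0,0,0,0,0],[0.0,0,0,0,0,0,0]],
  ],
)

```text
clock: 9.4
eef_pos: [472.9, 356.6, 26.1]
tool_rot: [3.14, 0.002, 3.111]
force: [-1.4, -0.7, 8.0]
width: 11.1
```

```bash
python3 - <<'E'
from h import *
from cell import ctrl
snap("wrist","w6"); s=ctrl.read_state(); print(s)
E
```

```text
{'clock': 9.45, 'qpos': array([-0.25858426,  0.96143894, -0.72997289,  1.81431291,  0.93269314,
        0.74978745,  0.03143879]), 'qd': array([-3.81353277e-04,  4.14304247e-05, -1.48819882e-03, -3.54407397e-04,
       -1.83102444e-03, -1.50495521e-04, -6.17144657e-04]), 'tau': array([-6.29702490e-01, -5.35703552e+01, -1.09521702e+01, -9.16061550e+00,
        1.01401226e-01, -6.03213049e-01,  9.17992475e-04]), 'eef_pos': array([472.94614776, 356.57397021,  26.08737681]), 'tool_rot': array([3.14049955e+00, 2.11432100e-03, 3.11143109e+00]), 'force': array([-0.48776815, -1.61492544,  5.67879911]), 'torque': array([-0.37582914,  0.14760581,  0.0134951 ]), 'width': 10.957566622736337}
```

View pics/w6.png

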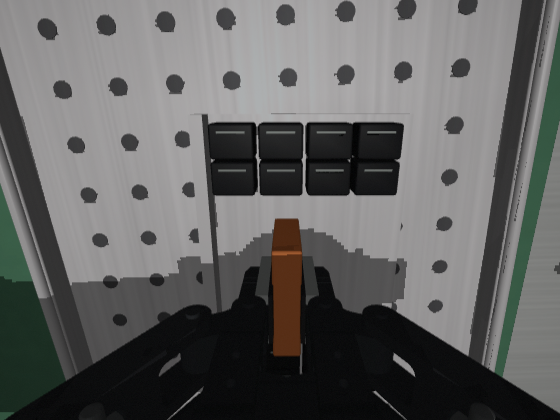

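step_arm(
  deltas=[
    [[0,0,0,8,0,0,0],[0,0,0,15,0,0,0],[0,0,0,20,0,0,0],[0,0,0,25,0,0,0],[0,0,0,25,0,0,0],[0,0,0,25,0,0,0],[0,0,0,20,0,0,0],[0,0,0,10,0,0,0],[0,0,0,0,0,0,0]],
  ],
)

```text
clock: 10.2
eef_pos: [472.8, 357.3, 175.4]
tool_rot: [3.138, 0.003, 3.112]
force: [-0.2, 0.3, -3.6]
width: 10.8
```

step_arm(
  deltas=[
    [[0,2,-12,0,0,0,-0.05],[0,3,-24,0,0,0,-0.09],[0,3,-24,0,0,0,-0.09],[0,3,-24,0,0,0,-0.09],[0,3,-24,0,0,0,-0.09],[0,3,-24,0,0,0,-0.09],[0,3,-24,0,0,0,-0.09],[0,3,-24,0,0,0,-0.09],[0,3,-24,0,0,0,-0.09],[0,3,-24,0,0,0,-0.09]],
  ],
)

```text
clock: 11.03
eef_pos: [500.2, 126.4, 171.3]
tool_rot: [-3.139, -0.001, 2.248]
force: [0.9, 0.1, -4.0]
width: 11.3
```

step_arm(
  deltas=[
    [[0,3,-24,0,0,0,-0.09],[0,3,-24,0,0,0,-0.09],[0,3,-24,0,0,0,-0.09],[0,3,-24,0,0,0,-0.09],[0,3,-24,0,0,0,-0.09],[0,2,-12,0,0,0,-0.09],[0,2,-10,0,0,0,-0.04],[0,0,0,0,0,0,0],[0,0,0,0,0,0,0]],
  ],
)

```text
clock: 11.78
eef_pos: [519.7, -13.4, 171.8]
tool_rot: [-3.141, -0.001, 1.674]
force: [0.1, 0.6, -3.7]
width: 10.9
```

```bash
python3 - <<'E'
from h import *
from cell import ctrl
snap("wrist","w7"); snap("top","t7");snap("side","s7"); s=ctrl.read_state(); print(s['clock'],s['eef_pos'],s['tool_rot'],s['force'],s['torque'],s['width'],s['qpos'])
E
```

```text
11.9333 [519.86688371 -12.19016018 172.20433828] [-3.14143969e+00 -1.25418043e-03  1.67539025e+00] [-0.16644081  0.29937717 -4.38746628] [0.00753013 0.03072428 0.00275389] 10.9712203953746 [ 0.34822927  0.59104439 -0.56482423  1.93684649  0.45499971  0.74228556
 -0.37761737]
```

View pics/w7.png

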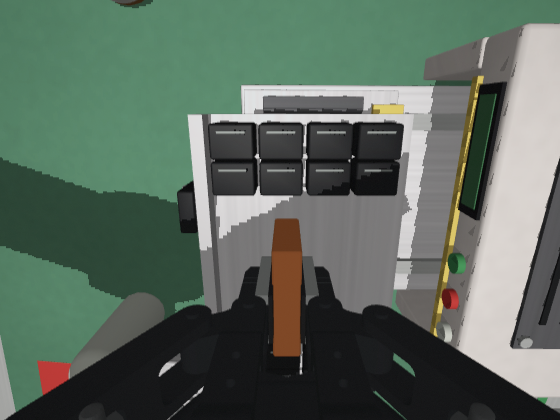

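View pics/s7.png

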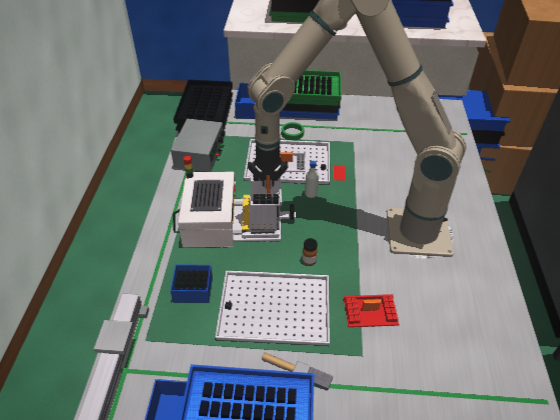

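```bash
cat > meas.py <<'E'
from h import *
import sys
def meas(f,tcp,yaw,lo=-40,hi=45):
    P=cloud(f); c,s=np.cos(yaw-np.pi/2),np.sin(yaw-np.pi/2); d=P[...,:2]-np.array(tcp[:2]); z=P[...,2]-tcp[2]
    Q=np.stack([d@[c,s],d@[-s,c],z],-1)
    k=(abs(Q[...,0])<75)&(abs(Q[...,1])<95)
    h,e=np.histogram(Q[k][:,2],np.arange(-45,40,1)); print([(int(e[i]),int(h[i])) for i in np.argsort(-h)[:8]])
    return Q,k
if __name__=="__main__":
    Q,k=meas("w7.npz",[519.87,-12.19,172.2],1.6754)
    im=load("w7.npz")[0]
    hsv=cv2.cvtColor(im,cv2.COLOR_RGB2HSV)
    o=(hsv[...,0]<14)&(hsv[...,1]>150)
    q=Q[k&o&(Q[...,2]>15)]; print("block",len(q),q.min(0),q.max(0),cv2.minAreaRect(q[:,:2].astype(np.float32)))
    # plate plane fit & relay tops fit
    for nm,m in(("plate",k&(abs(Q[...,2]+16)<5)&(Q[...,0]<45)&(Q[...,0]>8)&(abs(Q[...,1]-25)<12)),("relays",k&(abs(Q[...,2])<5)&(Q[...,1]>35))):
        q=Q[m]; A=np.c_[q[:,:2],np.ones(len(q))]; co=np.linalg.lstsq(A,q[:,2],rcond=None)[0]; print(nm,len(q),co,np.std(q[:,2]-A@co)); print(cv2.minAreaRect(q[:,:2].astype(np.float32)),np.percentile(q,[0.5,99.5],axis=0))
    q=Q[k&(Q[...,2]>-25)&(Q[...,2]<-10)&(Q[...,1]>30)]; print("x extent plate",np.percentile(q[:,0],[.2,99.8]),"y",np.percentile(q[:,1],[99.8]))
E
python3 meas.py
```

```text
[(-19, 9847), (-3, 6926), (-18, 5506), (-4, 3950), (-2, 2017), (21, 1893), (-20, 1841), (-8, 1461)]
block 3190 [-58.7724751  -26.86504912  15.01053196] [  6.15367821  75.80773641 134.55408168] ((-2.3388962745666504, 18.679229736328125), (88.88803100585938, 72.01232147216797), 48.14439392089844)
plate 3062 [-3.20529507e-05  5.83616093e-03 -1.83815403e+01] 0.6042956141321496
((26.5167179107666, 24.836082458496094), (23.73607063293457, 37.09391403198242), 89.57355499267578) [[  8.13987059  13.20723698 -19.76021044]
 [ 44.79838405  36.02520194 -16.67961368]]
relays 12584 [-1.53040444e-03  4.62332335e-03 -2.93539657e+00] 0.6978716089984385
((8.299270629882812, 54.47500991821289), (31.41608238220215, 82.45172882080078), 89.92790222167969) [[-32.07712603  39.09366397  -4.65344809]
 [ 48.61490753  70.13543325  -1.00027107]]
x extent plate [-36.05028978  58.28268625] y [73.53788216]
```

```bash
python3 - <<'E'
from meas import *
Q,k=meas("w7.npz",[519.87,-12.19,172.2],1.6754)
q=Q[k&(abs(Q[...,2]-21.5)<2)]; print(len(q),cv2.minAreaRect(q[:,:2].astype(np.float32)),np.percentile(q,[.5,50,99.5],axis=0))
# relay field per column edges
for x0 in(-25,-5,15,35):
    q=Q[k&(abs(Q[...,2]+3)<2)&(abs(Q[...,0]-x0)<4)&(Q[...,1]>0)]; print(x0,np.percentile(q[:,1],[.5,99.5]))
q=Q[k&(abs(Q[...,2]+8)<2)&(Q[...,0]<-30)]; print("flange",len(q),np.percentile(q,[.5,50,99.5],axis=0))
E
```

```text
[(-19, 9847), (-3, 6926), (-18, 5506), (-4, 3950), (-2, 2017), (21, 1893), (-20, 1841), (-8, 1461)]
3329 ((-1.9749259948730469, -0.4649486541748047), (50.192630767822266, 35.00766372680664), 66.11735534667969) [[-17.49791248 -25.72753594  19.64268589]
 [  0.1284735    4.26886408  21.66613429]
 [ 18.05772564  23.8372791   23.26444883]]
-25 [39.08922041 70.17910285]
-5 [ 8.84474546 70.1523479 ]
15 [ 7.83655441 70.12236852]
35 [39.119532   70.09306693]
flange 2746 [[-41.84951873 -23.37325004  -9.85120422]
 [-38.37431479  31.91344455  -7.23478557]
 [-35.46286967  73.68071695  -6.02983636]]
```

step_arm(
  deltas=[
    [[0,2,-0.4,-10,-0.0051,0.0521,-0.006],[0,2,-0.4,-15,-0.0051,0.0521,0],[0,2,-0.4,-15,-0.0051,0.0521,0],[0,2.1,-0.4,-15,-0.0051,0.0521,0],[0,0,0,-10,0,0,0],[0,0,0,-7,0,0,0],[0,0,0,0,0,0,0],[0,0,0,0,0,0,0],[0,0,0,0,0,0,0]],
  ],
)

```text
clock: 12.68
eef_pos: [528.1, -15.4, 101.3]
tool_rot: [-2.934, 0.001, 1.666]
force: [0.9, 0.1, -4.1]
width: 10.9
```

```bash
python3 - <<'E'
from h import *
from cell import ctrl
from scipy.spatial.transform import Rotation as Ro
snap("wrist","w8"); s=ctrl.read_state(); print(s['clock'],s['eef_pos'],s['tool_rot'],s['force'],s['width'])
R=Ro.from_euler('xyz',s['tool_rot']).as_matrix(); y=.098
T=np.array([[np.cos(y),-np.sin(y),0],[np.sin(y),np.cos(y),0],[0,0,1]])
C=T.T@R@np.diag([1,1,1]) # tool in tester frame
cx=C[:,1]; cz=-C[:,2]; print("carrier x axis",cx,"pitch",-np.arcsin(cx[2]),"yaw",np.arctan2(cx[1],cx[0]),"roll",np.cross(cz,cx)[2])
p=T.T@(s['eef_pos']-np.array([544.2,-13.4,30])); cy=np.cross(cz,cx)
print("tcp nest",p,"edge",p+58.3*cx-1.2*cy-23.4*cz)
E
```

```text
12.7333 [528.37920781 -15.49491355 101.41326213] [-2.93409135e+00  6.34644778e-04  1.66613210e+00] [-1.12588104 -0.30835067 -3.1888079 ] 11.402015535777254
carrier x axis [ 0.97854492 -0.00273782 -0.20601541] pitch 0.20750126035955715 yaw -0.0027978401369030013 roll -0.0006346447351288444
tcp nest [-15.94985459  -0.53690474  71.41326213] edge [36.27533395 -1.89820359 36.50528959]
```

View pics/w8.png

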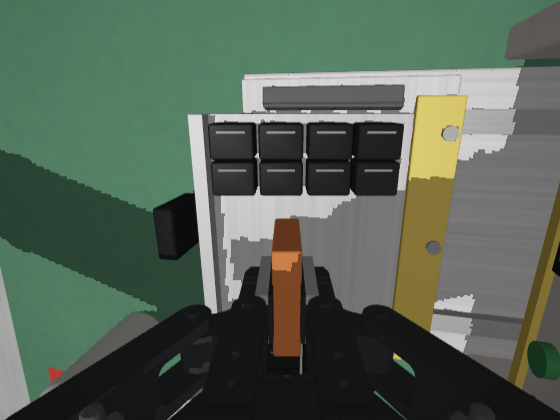

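step_arm(
  deltas=[
    [[0,-0.2,1.8,-10,0,0,0.003],[0,0,0,-10,0,0,0],[0,0,0,-8,0,0,0],[0,0,0,-2,0,0,0],[0,0,0,0,0,0,0],[0,0,0,0,0,0,0]],
  ],
)

```text
clock: 13.23
eef_pos: [527.9, -13.7, 70.0]
tool_rot: [-2.932, 0.0, 1.669]
force: [-0.1, -0.1, -3.6]
width: 11.1
```

```bash
cat > st.py <<'E'
from h import *
from cell import ctrl
from scipy.spatial.transform import Rotation as Ro
def st(nest=(544.2,-13.4)):
    s=ctrl.read_state(); print(s['clock'],s['eef_pos'],s['tool_rot'],s['force'],s['width'])
    R=Ro.from_euler('xyz',s['tool_rot']).as_matrix(); y=.098
    T=np.array([[np.cos(y),-np.sin(y),0],[np.sin(y),np.cos(y),0],[0,0,1]])
    C=T.T@R; cx=C[:,1]; cz=-C[:,2]; cy=np.cross(cz,cx)
    p=T.T@(s['eef_pos']-np.array([*nest,30])); e=p+58.3*cx-1.2*cy-23.4*cz
    print("pitch",-np.arcsin(cx[2]),"yaw",np.arctan2(cx[1],cx[0]),"roll",cy[2],"edge",e,"front",e-100*cx)
    return T,p,cx,cy,cz
E
python3 - <<'E'
from st import *
snap("wrist","w9"); T,p,cx,cy,cz=st()
P=cloud("w9.npz"); Q=(P-np.array([544.2,-13.4,30]))@T
q=Q[(abs(Q[...,2]-9)<2)&(abs(Q[...,0])<40)&(Q[...,1]>60)&(Q[...,1]<100)]; print("guide",len(q),np.percentile(q,[1,50,99],axis=0))
q=Q[(abs(Q[...,2]-16)<1.5)&(abs(Q[...,0]-50)<20)]; print("lip",len(q),np.percentile(q,[1,50,99],axis=0))
tp=p; D=Q-tp; B=np.stack([D@cx,D@cy,D@cz],-1)+np.array([-8.3,1.2,23.4])
q=B[(abs(B[...,2]-20.5)<2)&(abs(B[...,0])<43)&(B[...,1]>35)&(B[...,1]<85)]; print("relays in carrier",np.percentile(q,[.5,50,99.5],axis=0))
q=B[(abs(B[...,2]-5)<2)&(abs(B[...,0])<60)&(B[...,1]>60)&(B[...,1]<85)]; print("plate in carrier",np.percentile(q,[.5,50,99.5],axis=0))
E
```

```text
13.2833 [528.14025493 -13.63791656  70.28371063] [-2.93230947e+00  2.07275229e-04  1.66881691e+00] [ 0.91630777  1.02849564 -4.00772415] 10.81704122518728
pitch 0.20928317520948472 yaw -2.344387455474858e-05 roll -0.00020727522723568164 edge [36.16040247  0.12838063  5.28220945] front [-61.65760677   0.13067386  26.0580864 ]
guide 4385 [[-39.07995551  64.2964986    7.63459794]
 [  2.82202017  83.15641505   9.25362602]
 [ 36.48491266  89.1452226   10.82342867]]
lip 12024 [[ 42.55167361 -53.99170244  14.70513892]
 [ 54.08764272  33.79999132  16.15009828]
 [ 66.06517127  82.32208568  17.40537864]]
relays in carrier [[-40.48182204  41.45998634  18.81291391]
 [  0.99279924  58.15143131  20.80324112]
 [ 40.21335566  72.5400108   22.32133627]]
plate in carrier [[-44.14636066  60.27632884   3.06752736]
 [ 11.38801328  74.12803081   5.28465276]
 [ 49.87935779  84.57044081   6.84822441]]
```

View pics/w9.png

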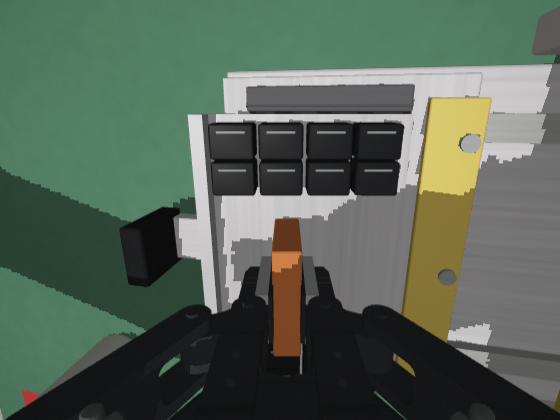

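step_arm(
  deltas=[
    [[0,0,0,-2,0,0,0],[0,0,0,-1,0,0,0],[0,2,0.2,0,0,0,0],[0,2,0.2,0,0,0,0],[0,2,0.2,0,0,0,0],[0,2,0.2,0,0,0,0],[0,2.1,0.2,0,0,0,0],[0,0,0,0,0,0,0],[0,0,0,0,0,0,0]],
  ],
)

```text
clock: 14.03
eef_pos: [538.2, -12.7, 67.3]
tool_rot: [-2.932, 0.0, 1.669]
force: [0.3, -0.5, -3.3]
width: 11.0
```

```bash
python3 - <<'E'
from st import *
snap("wrist","w10"); T,p,cx,cy,cz=st()
E
```

```text
14.0833 [538.05786812 -12.78707268  67.30370068] [-2.93203333e+00  4.00099133e-04  1.66875167e+00] [ 0.51253883 -0.96368693 -3.3870144 ] 11.186943059135094
pitch 0.20955930653832874 yaw -0.0001297473640322421 roll -0.00040009912251878706 edge [ 4.61039321e+01 -5.38651818e-03  2.28802885e+00] front [-5.17083358e+01  7.30436581e-03  2.30909156e+01]
```

View pics/w10.png

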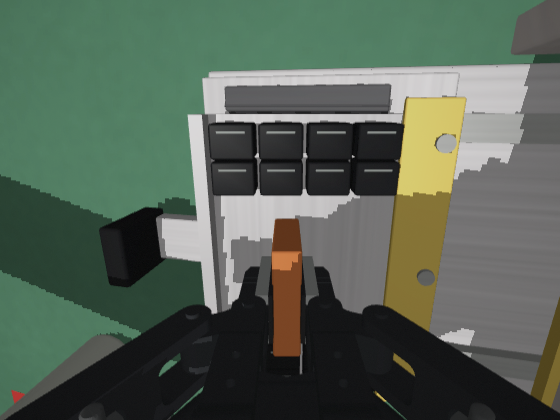

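step_arm(
  deltas=[
    [[0,-0.55,-0.05,-2.2,0.0034,-0.0348,0],[0,-0.55,-0.05,-2.3,0.0034,-0.0348,0],[0,0,0,0,0,0,0],[0,-0.2,0,-2.2,0.0034,-0.0348,0],[0,-0.2,0,-2.2,0.0034,-0.0348,0],[0,0,0,0,0,0,0],[0,0,0,0,0,0,0]],
  ],
)

```text
clock: 14.67
eef_pos: [536.3, -13.0, 58.6]
tool_rot: [-3.07, 0.001, 1.669]
force: [0.2, -0.0, -3.8]
width: 11.3
```

```bash
python3 - <<'E'
from st import *
snap("wrist","w11"); T,p,cx,cy,cz=st()
E
```

```text
14.7167 [536.948172   -12.86262339  58.60815819] [-3.07129489e+00  6.03927784e-04  1.66872596e+00] [ 0.97131337  0.56580562 -4.16603534] 11.147940534006006
pitch 0.07029775508881093 yaw -0.00011289628712703985 roll -0.0006039277472867826 edge [4.93478536e+01 2.37935999e-02 1.17169771e+00] front [-5.04051588e+01  3.50553447e-02  8.19568472e+00]
```

View pics/w11.png

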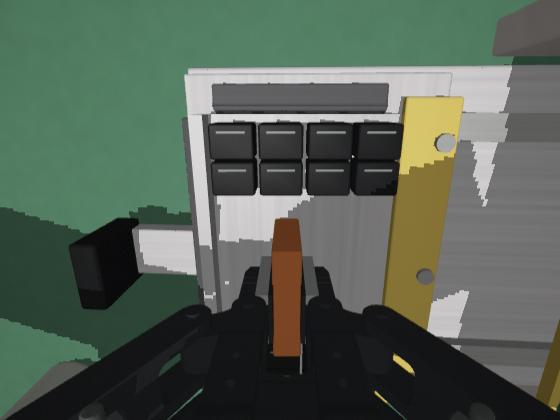

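step_arm(
  deltas=[
    [[0,-0.5,0,-1.8,0.0023,-0.0233,0],[0,-0.4,0,-1.7,0.0023,-0.0233,0],[0,-0.3,0,-1.6,0.0023,-0.0233,0],[0,0,0,0,0,0,0],[0,0,0,0,0,0,0]],
  ],
)

```text
clock: 15.13
eef_pos: [535.8, -12.8, 53.4]
tool_rot: [-3.142, 0.001, 1.669]
force: [0.1, 0.4, -3.1]
width: 10.9
```

```bash
python3 - <<'E'
from st import *
snap("wrist","w12"); T,p,cx,cy,cz=st()
E
```

```text
15.1833 [536.05256129 -12.77728805  53.42168951] [3.14115816e+00 4.91774480e-04 1.66864179e+00] [ 1.09136867  0.59549683 -4.05375154] 10.813082207565026
pitch -0.0004344926166189839 yaw -0.00015432436980801007 roll -0.0004917744599419303 edge [5.02625558e+01 1.96389595e-01 4.76155987e-02] front [-4.97374335e+01  2.11822030e-01  4.16633842e-03]
```

View pics/w12.png

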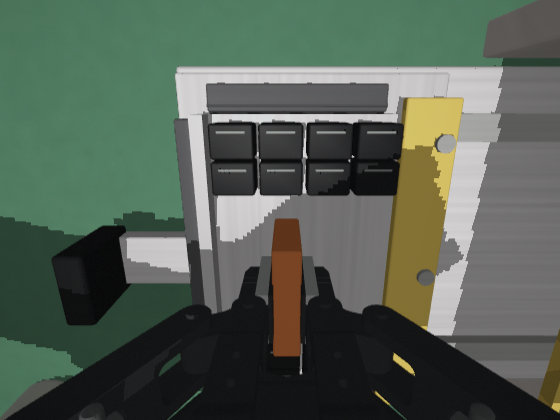

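step_arm(
  deltas=[
    [[0,0,0,-0.7,0,0,0],[0,0,0,0,0,0,0],[0,0,0,-0.7,0,0,0],[0,0,0,0,0,0,0],[0,0,0,0,0,0,0]],
  ],
)

```text
clock: 15.6
eef_pos: [536.3, -12.7, 53.0]
tool_rot: [3.139, 0.001, 1.669]
force: [-1.3, -0.5, 7.3]
width: 11.1
```

Contact with the floor (force now +7 N). Release, opening only partly, and rise.

step_arm(
  deltas=[
    [[0.05,0,0,0.8,0,0,0],[0.15,0,0,0,0,0,0],[0.3,0,0,0,0,0,0],[0.35,0,0,0,0,0,0],[0.35,0,0,0,0,0,0],[0.35,0,0,10,0,0,0],[0.35,0,0,25,0,0,0],[0.35,0,0,40,0,0,0],[0.35,0,0,40,0,0,0],[0.35,-20,-2,30,0,0,0]],
  ],
)

```text
clock: 16.43
eef_pos: [519.5, -13.6, 201.5]
tool_rot: [3.133, -0.001, 1.669]
force: [1.6, 0.7, 2.7]
width: 29.6
```

step_arm(
  deltas=[
    [[0.35,-25,-3,15,0,0,0],[0.35,-25,-3,0,0,0,0],[0.35,0,0,0,0,0,0],[0.35,0,0,0,0,0,0]],
  ],
)

```text
clock: 16.77
eef_pos: [464.5, -21.4, 213.7]
tool_rot: [3.14, 0.002, 1.669]
force: [1.1, -0.4, 0.4]
width: 29.8
```

```bash
python3 - <<'E'
from st import *
snap("wrist","w13"); T,p,cx,cy,cz=st()
P=cloud("w13.npz"); Q=(P-np.array([544.2,-13.4,30]))@T
def pr(nm,m):
    q=Q[m]; print(nm,len(q),np.percentile(q,[.5,50,99.5],axis=0).round(1).tolist())
pr("relays",(abs(Q[...,2]-20.5)<1.8)&(abs(Q[...,0])<48)&(abs(Q[...,1])<80)&(abs(Q[...,1])>30))
for sgn in(1,-1):
    m=(abs(Q[...,2]-20.5)<3)&(abs(Q[...,0])<39)&(Q[...,1]*sgn<70)&(Q[...,1]*sgn>42)
    q=Q[m]; 
    if len(q)>50: A=np.c_[q[:,:2],np.ones(len(q))]; print(len(q),np.linalg.lstsq(A,q[:,2],rcond=None)[0])
pr("block",(abs(Q[...,2]-45)<2)&(abs(Q[...,0])<30)&(abs(Q[...,1])<40))
pr("lip",(abs(Q[...,2]-16)<1.5)&(Q[...,0]>41.8)&(Q[...,0]<70))
pr("pull",(abs(Q[...,2]-32)<3)&(Q[...,0]<-80)&(Q[...,0]>-130)&(abs(Q[...,1])<30))
E
```

```text
16.8167 [465.68839728 -21.0389222  213.47178578] [3.13948424e+00 9.69883252e-04 1.66853698e+00] [ 0.71697309  0.41638221 -0.52643642] 30.00674494328664
pitch -0.0021084148301873215 yaw -0.000257306517943966 roll -0.0009698830999378548 edge [-20.53342004  -1.15815056 160.19593315] front [-120.53319446   -1.13241996  159.98509182]
relays 4873 [[-40.3, -68.4, 18.8], [1.3, 47.4, 20.6], [40.6, 72.8, 22.2]]
2493 [-1.05903401e-03  9.64188304e-04  2.05202031e+01]
1742 [-7.11613484e-04 -9.60446181e-05  2.04652328e+01]
block 744 [[-13.8, -22.4, 43.1], [-8.0, 3.1, 45.1], [-1.8, 26.4, 46.5]]
lip 3839 [[42.4, -83.0, 14.6], [53.8, 10.1, 16.1], [66.3, 83.0, 17.5]]
pull 564 [[-111.1, -17.2, 29.3], [-104.0, 0.7, 31.9], [-97.3, 17.3, 33.7]]
```

View pics/w13.png

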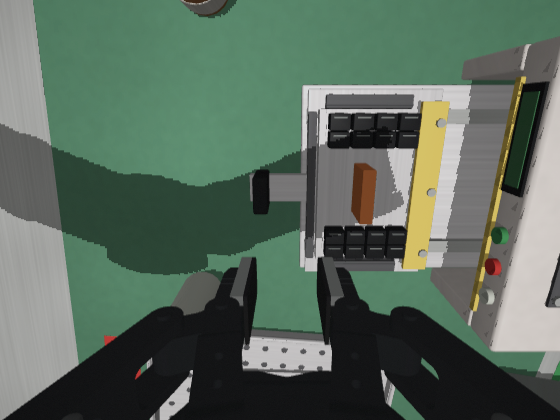

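step_arm(
  deltas=[
    [[0,-20,-2,0,0,0,0],[0,-20,-2,0,0,0,0],[0,-15,-1.5,0,0,0,0],[0,0,0,-30,0,0,0],[0,0,0,-30,0,0,0],[0,0,0,-25,0,0,0],[0,0,0,0,0,0,0],[0,0,0,0,0,0,0]],
  ],
)

```text
clock: 17.48
eef_pos: [410.5, -25.7, 127.0]
tool_rot: [-3.14, -0.0, 1.67]
force: [0.6, 1.2, 0.2]
width: -0.2
```

```bash
python3 - <<'E'
from st import *
snap("wrist","w14"); T,p,cx,cy,cz=st(); print(p)
E
```

```text
17.5333 [411.30419628 -25.69634496 127.98301218] [ 3.14075563e+00 -1.56092591e-04  1.66965443e+00] [0.15620522 0.33778923 0.49467014] -0.03147953210769756
pitch -0.0008370229983428473 yaw 0.0008579695191490108 roll 0.00015609259063216938 edge [-75.14069148  -0.3807037   74.63163179] front [-175.14061965   -0.46650061   74.5479295 ]
[-133.46126252    0.76560687   97.98301218]
```

View pics/w14.png

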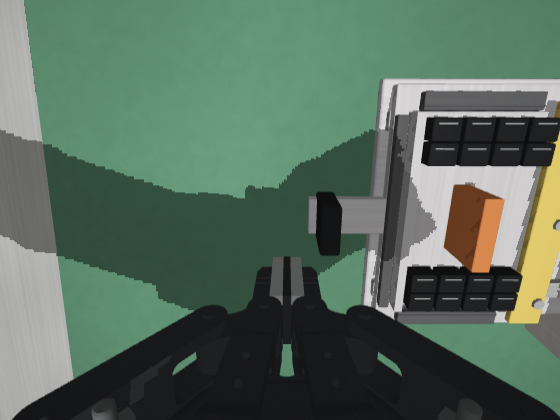

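step_arm(
  deltas=[
    [[0,0,0,-25,0,0,0],[0,0,0,-25,0,0,0],[0,0,0,-19,0,0,0],[0,0,0,0,0,0,0],[0,0,0,0,0,0,0]],
  ],
)

```text
clock: 17.95
eef_pos: [411.3, -26.1, 59.4]
tool_rot: [3.14, 0.001, 1.669]
force: [-0.3, -0.3, -0.2]
width: 0.3
```

```bash
python3 - <<'E'
from st import *
snap("wrist","w15"); T,p,cx,cy,cz=st(); print(p)
E
```

```text
18.0 [411.65353225 -26.14310351  59.90835062] [3.13868907e+00 5.95882216e-04 1.66893578e+00] [-1.17958158  0.36693929 -0.21515642] -0.16760251636282292
pitch -0.002903582307236911 yaw 0.00014118627390372393 roll -0.0005958821811968008 edge [-74.78944831  -0.91889096   6.67844708] front [-174.78902577   -0.93300953    6.38808926]
[-133.157315      0.2868118    29.90835062]
```

View pics/w15.png

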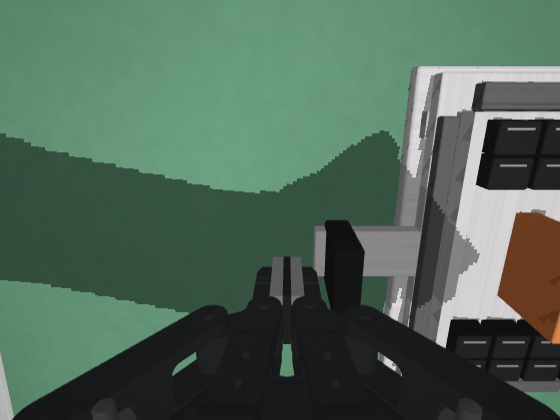

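step_arm(
  deltas=[
    [[0,3,0.3,0,0,0,0],[0,4,0.4,0,0,0,0],[0,5,0.5,0,0,0,0],[0,6,0.6,0,0,0,0],[0,8,0.8,0,0,0,0],[0,8,0.8,0,0,0,0],[0,8,0.8,0,0,0,0],[0,8,0.8,0,0,0,0],[0,8,0.8,0,0,0,0],[0,8,0.8,0,0,0,0]],
  ],
)

```text
clock: 18.83
eef_pos: [475.2, -20.3, 59.6]
tool_rot: [-3.139, 0.001, 1.668]
force: [-6.1, 0.5, 8.6]
width: 0.5
```

step_arm(
  deltas=[
    [[0,8,0.8,0,0,0,0],[0,8,0.8,0,0,0,0],[0,8,0.8,0,0,0,0],[0,8,0.8,0,0,0,0],[0,8,0.8,0,0,0,0],[0,8,0.8,0,0,0,0],[0,8,0.8,0,0,0,0],[0,5,0.5,0,0,0,0],[0,3,0.3,0,0,0,0],[0,0,0,0,0,0,0]],
  ],
)

```text
clock: 19.67
eef_pos: [540.5, -13.8, 59.6]
tool_rot: [3.142, 0.001, 1.668]
force: [-3.0, -0.8, 4.9]
width: -0.1
```

```bash
python3 - <<'E'
from st import *
snap("wrist","w16"); T,p,cx,cy,cz=st(); print(p)
P=cloud("w16.npz"); Q=(P-np.array([544.2,-13.4,30]))@T
q=Q[(abs(Q[...,2]-32)<2)&(Q[...,0]<60)&(Q[...,0]>-130)&(Q[...,1]<30)&(Q[...,1]>0)]; print(len(q),np.percentile(q,[1,50,99],axis=0))
E
```

```text
19.7167 [540.55656782 -13.81354101  59.65769248] [3.14113536e+00 7.50800817e-04 1.66778964e+00] [-2.87366274 -0.65471756  3.82595368] -0.23400323652528007
pitch -0.0004572980885435341 yaw -0.0010063469990409628 roll -0.0007508007463508617 edge [54.64302685 -1.33132024  6.28526296] front [-45.35691206  -1.23068557   6.23953315]
[-3.6664126  -0.05507167 29.65769248]
1234 [[-15.12781399   0.24557445  30.1584073 ]
 [ 15.27254885   9.5914417   32.01172481]
 [ 23.25044903  17.3177595   33.76092985]]
```

View pics/w16.png

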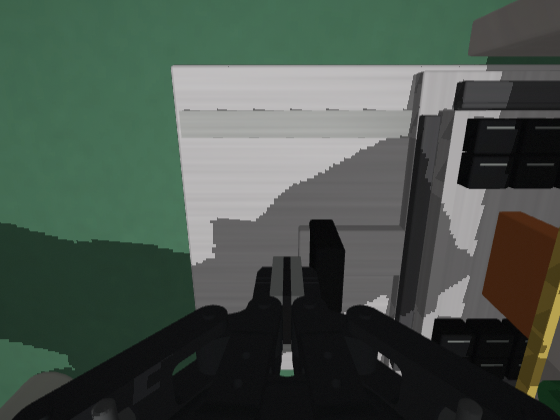

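step_arm(
  deltas=[
    [[0,3,0.3,0,0,0,0],[0,5,0.5,0,0,0,0],[0,5,0.5,0,0,0,0],[0,5,0.5,0,0,0,0],[0,4,0.4,0,0,0,0],[0,2,0.2,0,0,0,0],[0,1,0.1,0,0,0,0],[0,0,0,0,0,0,0]],
  ],
)

```text
clock: 20.38
eef_pos: [564.9, -11.4, 59.6]
tool_rot: [-3.141, 0.001, 1.668]
force: [-4.1, -0.1, 6.2]
width: -0.3
```

step_arm(
  deltas=[
    [[0,2,0.2,0,0,0,0],[0,2,0.2,0,0,0,0],[0,0,0,0,0,0,0],[0,0,0,0,0,0,0]],
  ],
)

```text
clock: 20.72
eef_pos: [568.9, -11.0, 59.6]
tool_rot: [-3.141, 0.001, 1.668]
force: [-4.1, -0.6, 6.4]
width: -0.1
```

step_arm(
  deltas=[
    [[0,2,0.2,0,0,0,0],[0,0,0,0,0,0,0],[0,0,0,0,0,0,0]],
  ],
)

```text
clock: 20.97
eef_pos: [569.6, -11.0, 59.6]
tool_rot: [-3.138, 0.001, 1.668]
force: [-6.9, -2.2, 9.1]
width: 0.2
```

step_arm(
  deltas=[
    [[0,2,0.2,0,0,0,0],[0,2,0.2,0,0,0,0],[0,0,0,0,0,0,0],[0,0,0,0,0,0,0]],
  ],
)

```text
clock: 21.3
eef_pos: [569.9, -11.0, 59.5]
tool_rot: [-3.131, 0.003, 1.668]
force: [-14.6, -0.9, 15.3]
width: 0.1
```

End stop reached (force rises, no travel). Back away and check.

step_arm(
  deltas=[
    [[0,-6,-0.6,0,0,0,0],[0,-10,-1,0,0,0,0],[0,-20,-2,0,0,0,0],[0,-20,-2,0,0,0,0],[0,-20,-2,10,0,0,0],[0,-15,-1,30,0,0,0],[0,0,0,35,0,0,0],[0,0,0,35,0,0,0],[0,0,0,0,0,0,0],[0,0,0,0,0,0,0]],
  ],
)

```text
clock: 22.13
eef_pos: [486.5, -18.5, 171.1]
tool_rot: [3.135, 0.001, 1.668]
force: [-0.7, -0.5, -0.1]
width: 0.3
```

```bash
python3 - <<'E'
from st import *
snap("wrist","w17"); T,p,cx,cy,cz=st(); snap("top","t17"); snap("side","s17")
P=cloud("w17.npz"); Q=(P-np.array([544.2,-13.4,30]))@T
q=Q[(abs(Q[...,2]-32)<2)&(Q[...,0]<70)&(Q[...,0]>-30)&(abs(Q[...,1])<30)]; print(len(q),np.percentile(q,[1,50,99],axis=0))
E
```

```text
22.1833 [485.19907063 -18.85198414 169.58906855] [3.13856390e+00 7.16588470e-04 1.66780374e+00] [-0.02937937 -0.11630153 -0.81973999] 0.16800246122861778
pitch -0.0030287542985533117 yaw -0.0009904162959991712 roll -0.0007165884088901366 edge [ -0.88190424  -0.92756286 116.3666179 ] front [-100.88139653   -0.8285217   116.06374293]
726 [[ 38.34637726 -17.37253056  30.13013275]
 [ 44.80639137   0.80818896  31.97817195]
 [ 51.7326267   17.25455665  33.542747  ]]
```

View pics/w17.png

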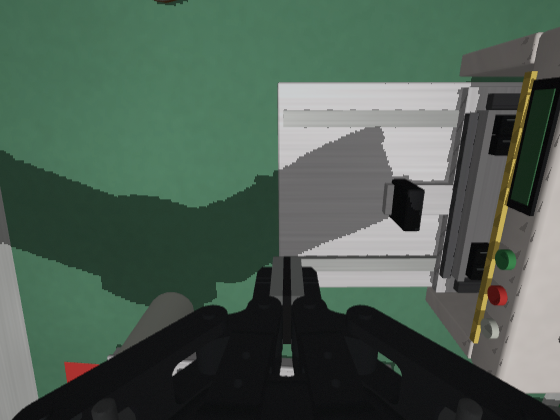

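View pics/s17.png

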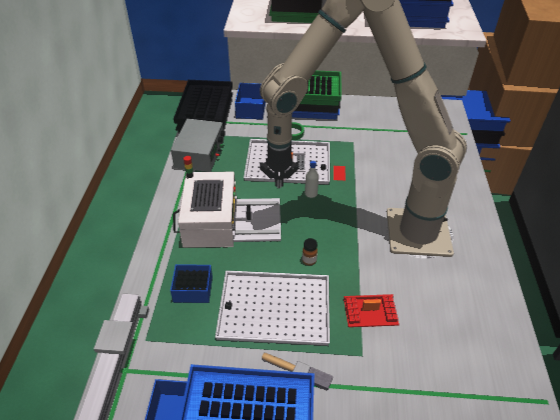

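View pics/t17.png

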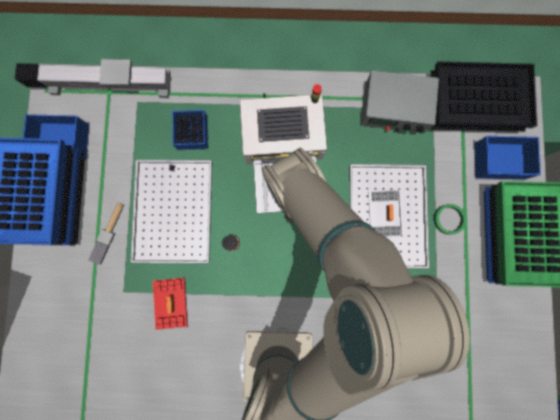

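```bash
python3 - <<'E'
from st import *
T,p,cx,cy,cz=st()
P=cloud("w17.npz"); Q=(P-np.array([544.2,-13.4,30]))@T-np.array([150,0,0])
for lo,hi in((-50.5,-43.5),(-41,-20)):
  for sg in(1,-1):
    q=Q[(Q[...,0]>lo)&(Q[...,0]<hi)&(Q[...,1]*sg>42)&(Q[...,1]*sg<70)]; print(lo,sg,len(q),np.percentile(q[:,2],[5,50,95]) if len(q) else '')
print(ctrl.finish_job())
E
```

```text
22.2833 [483.96867497 -18.78905158 168.05854076] [-3.14096332e+00  2.68096577e-04  1.66827568e+00] [-0.03528414 -0.48992426 -0.73627965] 0.142291903327961
pitch 0.0006293362473740582 yaw -0.0005208141240636712 roll -0.00026809657339614876 edge [ -2.18498168  -0.70659691 114.62217765] front [-102.18494831   -0.65451552  114.68511127]
-50.5 1 557 [ 5.65366365 15.25905292 17.26813427]
-50.5 -1 765 [ 6.36958119 17.20642941 94.84066787]
-41 1 663 [12.95351046 20.23855967 21.75252988]
-41 -1 1350 [15.18232256 93.70138838 94.89618562]
the job is handed in; nothing more can be done
None
```

The job is done and handed in at about 22 s. I drew the shuttle out to its stop and hooked the full carrier's plain edge under the yellow lip. I then rotated the front down until the carrier lay flat, let go, and pushed the shuttle home with the closed fingers on the pull.

**Before the push:** With the hand off the carrier, the relay tops read 20.5 mm above the pocket floor, level within 0.001 rad, and the carrier was centred to about 1 mm.

**After the push:**
- **Shuttle:** The pull measures at tester x 45.0 mm, which is fully home. The end stop was felt at about 15 N.
- **Carrier:** On the +y side the flange (median 15.3 mm) and relay tops (20.2 mm) still read at seated height. On the -y side the test head hid most of the relays, so that reading (median 94 mm) is the housing and tells nothing about the carrier there.
- **Bench:** By eye, the empty carrier and the other things in view are unmoved in the final pictures. The arm hid the bottle in the top view, but the side view shows it standing. The arm touches nothing.

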